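# Prop open the cover of the gas analyser

## Task

Open the small gas analyser for service: lift its hinged cover by the bar handle, lay it right back against its hinge stop and let go, then swing the prop rod up from the deck as far as it goes. Take the handle again and bring the cover down gently, never letting it fall, so that the tip of the rod goes through the holding hole in the cover and the cover rests on the rod; then let go. Leave the other things on the bench where they are.

Things in the scene. Friction and masses are not known exactly. Their poses are not given: they have to be found in the camera images.
- analyser: Beige bench-top gas analyser, fixed to the bench, 300 mm wide (its y), 186 deep (its x), 135 high when shut. Origin under its centre, z up; front panel faces its -x (roughly world -y), hinge along its rear. Deck (floor under the cover) 68 mm above the bench. The works on the deck (gas cell, pump, board) lie at its y above -25 mm, at most 42 mm high. Nothing stands under the handle higher than 30 mm.
- cover_hinge (a point): Point on the cover's hinge axis, at (95, 0, 113) mm in the analyser's frame; the axis runs along the analyser's y. Origin of the cover's frame, which turns with the cover and has the analyser's axes when shut. The cover is a sheet shell of about 0.5 kg (hidden, 0.35 to 0.65), 190 mm from hinge to front face, 300 mm wide, from 45 mm below to 22 mm above the axis when shut.
- cover (a joint): Angle of the cover about its hinge, rad: 0 shut, grows as its front edge rises; 1.80 is leaned back past the upright against the hinge stop, where it stays by its own weight (balance point about 1.5). Let go below that, it falls shut. About 0.87 when it rests on the prop rod.
- cover_handle (a point): Middle of the cover's handle: a round steel bar, 12 mm diameter, 130 mm long, parallel to the hinge, its centre 40 mm out from the cover's front face, on two 10 mm legs 58 mm either side. At (-230, 0, 4) mm in the cover's frame, with which it turns. Being round, the bar can turn between the fingers as the cover swings.
- cover_hole (a point): Holding hole: a 17 mm square hole in a 4 mm steel plate (45 mm square) bracketed inside the cover. This point is the hole's centre on the plate's underside, at (-95, -90, -2) mm in the cover's frame. Turns with the cover; its z is the hole's axis and points to the cover's top (up when shut). 17 mm free depth behind the plate.
- prop_pivot (a point): Pivot of the prop rod, on two small lugs, at (-75.5, -90, 94) mm in the analyser's frame; its axis runs along the analyser's y. When down the rod lies from here towards the hinge, 26 mm above the deck.
- prop (a joint): Angle of the prop rod about its pivot, rad: 0 down along the deck with its tip towards the hinge, grows as the tip rises, 0.70 up against its stop; there it points at the hole when the cover is at 0.87. The pivot is stiff (0.1 N m): the rod stays where it is put. It starts within 0.08 of 0.
- prop_grip (a point): Middle of the black grip sleeve on the prop rod: 14 mm diameter, 40 mm long, 92 mm from the pivot. Turns with the rod, x along it towards the tip. The rod is 7 mm steel. 55 mm either side of it the deck is free; a rubber saddle (10 x 18, 22 mm high) under the rod stands 30 mm from here towards the tip.
- prop_tip (a point): Rounded end of the prop rod, 8 mm diameter, 154.8 mm from the pivot. 14 mm short of it a collar of 26 mm diameter bears on the plate's underside when the tip is fully through the hole.
- vial_rack: Bystander, leave alone: white vial rack with 18 mm glass vials, 100 x 190 x 55 mm; origin under its centre.
- wash_bottle: Bystander, leave alone: white plastic bottle with a pale band, 58 mm diameter, 150 mm tall; origin under its centre.
- tape_roll: Bystander, leave alone: roll of tape lying flat, 90 mm diameter, 24 mm high; origin under its centre.
- spanner: Bystander, leave alone: steel spanner, 170 mm long, lying along its x axis.
- screwdriver: Bystander, leave alone: screwdriver, 170 mm long, lying along its x axis.
- notepad: Bystander, leave alone: yellowish notepad, 150 x 210 x 12 mm; origin under its centre.
- valve: Bystander, leave alone: brass needle valve with a round black knob on top, about 85 x 40 x 55 mm; origin under its centre.

How it is judged (in metres and radians):
On the way, in this order (a step that is already met when the one before it is completed fails the run):
1. the cover is laid right back against its stop (value of joint cover above 1.74 rad), for 0.2 s.
2. the prop rod is swung up while the cover stays back (value of joint prop above 0.62 rad and value of joint cover above 1.65 rad), for 0.2 s.
At the end, for the whole second after the job is handed in: The cover stands still, propped at 0.80 to 0.95 rad, with the tip of the prop rod through the holding hole (at least 9 mm past the plate's underside, within 7 mm of the hole's axis along either side), and the prop rod is up at 0.62 rad or more (value of joint cover between 0.8 and 0.95 rad and velocity of joint cover between -0.03 and 0.03 rad/s and value of joint prop above 0.62 rad and z of prop_tip in the frame of cover_hole between 0.009 and 0.019 m and x of prop_tip in the frame of cover_hole between -0.007 and 0.007 m and y of prop_tip in the frame of cover_hole between -0.007 and 0.007 m); the robot touches nothing.
It fails at once if the cover falls or is slammed (closes faster than 2 rad/s) (velocity of joint cover below -2 rad/s).
It fails at once if a bystander is moved by more than 30 mm (distance of any of vial_rack, wash_bottle, tape_roll, spanner, screwdriver, notepad, valve from where it was at the start of the episode above 0.03 m).
It also fails if it takes over 66 s, if anything falls off the work surface, if the arm or the gripper's body presses on something with over 40 N, if the wrist force passes 120 N, or if a joint passes its speed limit or range.

## Robot

A 6-joint arm with a two-finger parallel gripper is mounted at the origin on the work surface. World frame = base frame: x ahead of the robot, y to its left, z up, the work surface at z = 0. Lengths are in m, angles in degrees, forces in N, time in s.
With the tool pointing down it reaches from about 0.325 to 0.85 m from the base axis. Payload 15.5 kg.
Tool frame: the origin (TCP) lies midway between the tips of the shut fingers; the grasp point (between the pads) lies 19 mm behind it; z points along the fingers, y is the line along which they close (so a half turn about z gives the same grasp; the last joint's range is limited). The gripper opens to 91 mm and grips with 3 to 60 N. Pads are 32 mm wide; open, the fingers measure 118 mm over their backs; the gripper's body (76 mm by 178 mm) begins 60 mm behind the grasp point.
Start: joints at [60.476, 28.281, 77.091, -0, 74.628, -5.472], TCP at [0.255, 0.571, 0.214] pointing down, gripper open.
Joint ranges: [-166.48, 166.48], [-47.26, 123.95], [12.59, 153.08], [-70.14, 250.14], [6.76, 159.57], [-176.63, 176.63]. Speed limits (degrees/s): [108.29, 108.29, 147.25, 172.46, 172.46, 172.46].

## Interface

Orientations are given as a 3x3 rotation matrix whose columns are the frame's x, y, z axes.
In Python, from bench import ctrl gives the robot as it stands. The module is installed in compiled form; this text tells all that it offers. Calls block until the motion is done:
- ctrl.goto(position, orientation): joint-space move of the TCP to a pose.
- ctrl.move_l(position, vel=0.15, ori=None, contact_N=None): straight line of the TCP; ori=None keeps the orientation; vel is the mean speed in m/s. With contact_N (N) it stops when the force on the tool has changed by that much, and returns True; else False.
- ctrl.movej(angles): joint-space move.
- ctrl.command_gripper(opening): opening from 0.0 (shut) to 1.0 (fully open); the grip force is fixed at half the most; returns when the fingers have stopped.
- ctrl.sleep(seconds).
- ctrl.ik(position, orientation): joint angles nearest the present ones, or None.
- ctrl.read_camera(name): name is "scene" or "top"; returns the picture (480x640x3 uint8, blue, green, red); there is no depth.
- ctrl.camera_params(name): a dict with "fx", "fy", "cx", "cy" (pixels), "pose" (4x4, takes a point from camera to world coordinates). Camera axes: x right, y up, looking along -z (the intrinsics and any distortion apply to the point x, -y, -z); pixel columns grow to the right and rows downward; lengths in m; the calibration is good to about 2 mm. A picture is of the moment at which its call begins. camera_params takes no time and is no camera call.
A pose or a line that the arm cannot do raises ctrl.MotionError and nothing moves.
- ctrl.sign_off(): hands the job in; it is judged then, once.
Readings, each from a call of its own:
- ctrl.current_t(): time.
- ctrl.current_q(): joint angles.
- ctrl.current_dq(): joint speeds.
- ctrl.current_effort(): joint torques, N m.
- ctrl.current_tool_pos(): TCP position.
- ctrl.current_eef_rot(): TCP orientation.
- ctrl.current_contact_force(): force on the tool from outside, world axes, zero at the start.
- ctrl.current_wrist_torque(): the same for the moment, N m.
- ctrl.current_grip_width(): opening from 0.0 (shut) to 1.0 (fully open).
- ctrl.current_grasp_force(): force on a finger pad.
Only numpy, scipy, OpenCV 4.12 (cv2) and the standard library are available. Lean on these libraries where they do the work, as an engineer would, in place of code of your own. Each camera call takes 0.05 s, during which the arm holds its last target. There are 200 camera calls.

## Working session

There is one attempt and no reset: what is moved stays moved. The work goes in short steps, each a Python script; the robot and the scene stay as the last script left them, time stands still between calls to the robot, and variables do not carry over. Pictures are saved under pics/ and viewed, at most 10 in all, crops included, and the job is handed in when it is done.

```bash
mkdir -p pics
python3 - <<'E'
from bench import ctrl
import cv2,numpy as np
for n in("scene","top"):
    cv2.imwrite(f"pics/{n}0.png",ctrl.read_camera(n)); p=ctrl.camera_params(n)
    print(n,{k:(np.round(v,4).tolist() if k=="pose" else v) for k,v in p.items()})
print(ctrl.current_t(),ctrl.current_eef_rot())
E
```

```text
scene {'fx': 559.0395216249862, 'fy': 559.0395216249862, 'cx': 319.3774861431549, 'cy': 233.96396067514655, 'pose': [[0.8294, -0.4783, 0.2887, 0.9331], [0.5586, 0.7181, -0.4151, -0.5926], [-0.0088, 0.5056, 0.8627, 1.1736], [0.0, 0.0, 0.0, 1.0]]}
top {'fx': 501.472017829678, 'fy': 501.472017829678, 'cx': 315.8913304905874, 'cy': 241.1894057213923, 'pose': [[-0.0246, 0.986, -0.1649, 0.3971], [-0.9997, -0.0228, 0.0129, -0.0638], [0.009, 0.1651, 0.9862, 1.2335], [0.0, 0.0, 0.0, 1.0]]}
0.1 [[-9.13148868e-01  4.07625951e-01 -4.79046869e-04]
 [ 4.07626227e-01  9.13148409e-01 -9.17412062e-04]
 [ 6.34799224e-05 -1.03300585e-03 -9.99999464e-01]]
```

View pics/scene0.png

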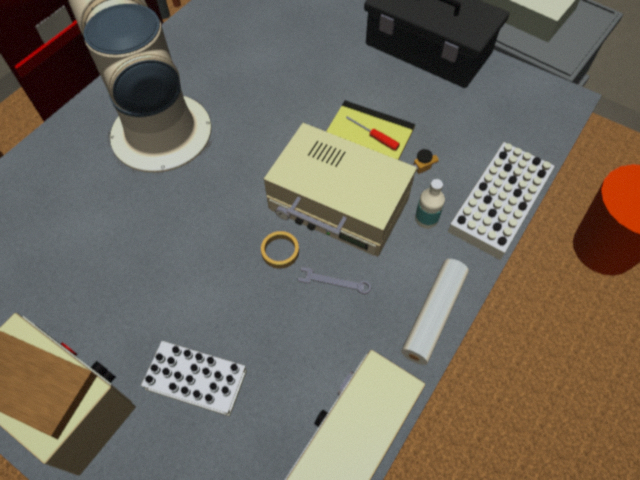

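View pics/top0.png

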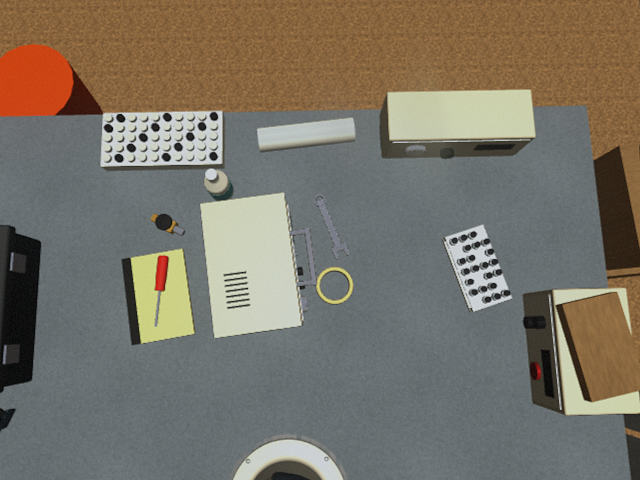

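The scene view shows the shut analyser near (340,185), with its handle from (280,210) to (345,230) on the near side. In the top view its top's corners are near (201,204), (285,194), (301,326) and (214,338), with the handle at (305-313, 230-285). The tape roll is at (335,286) and the spanner at (332,225), both in front of the handle.

```bash
cat > h.py <<'E'
from bench import ctrl
import cv2,numpy as np
def ray(cam,uv):
    p=ctrl.camera_params(cam);T=np.array(p["pose"])
    d=T[:3,:3]@np.array([(uv[0]-p["cx"])/p["fx"],-(uv[1]-p["cy"])/p["fy"],-1.]);return T[:3,3],d/np.linalg.norm(d)
def onz(cam,uv,z):
    o,d=ray(cam,uv);return o+d*(z-o[2])/d[2]
def proj(cam,P):
    p=ctrl.camera_params(cam);T=np.array(p["pose"]);c=T[:3,:3].T@(np.asarray(P)-T[:3,3])
    return np.array([p["cx"]-p["fx"]*c[0]/c[2],p["cy"]+p["fy"]*c[1]/c[2]])
E
python3 - <<'E'
from h import *
im=cv2.imread("pics/top0.png")
print(im[300,270],im[215,240],im[340,290],im[260,308])
hsv=cv2.cvtColor(im,cv2.COLOR_BGR2HSV)
m=((im.min(2)>150)).astype(np.uint8); m[:190]=0; m[:, :195]=0;m[345:]=0;m[:,330:]=0
m=cv2.morphologyEx(m,cv2.MORPH_CLOSE,np.ones((9,9)));m=cv2.morphologyEx(m,cv2.MORPH_OPEN,np.ones((9,9)))
c=max(cv2.findContours(m,0,2)[0],key=cv2.contourArea)
ap=cv2.approxPolyDP(c,6,True)[:,0];print(ap.tolist())
b=cv2.boxPoints(cv2.minAreaRect(c))
for q in(ap,b):
    W=np.array([onz("top",p,.135)for p in q]);print(np.round(W,4).tolist(),np.round(np.linalg.norm(W-np.roll(W,-1,0),axis=1),4),W.mean(0))
for n,(x,y,w,h) in {"scene":(250,110,180,150),"top":(185,180,180,170)}.items():
    cv2.imwrite(f"pics/{n}0c.png",cv2.resize(cv2.imread(f"pics/{n}0.png")[y:y+h,x:x+w],None,fx=4 if n=="scene" else 3.5,fy=4 if n=="scene" else 3.5,interpolation=cv2.INTER_CUBIC))
E
```

```text
[196 211 205] [184 211 205] [124 122 113] [100  99  97]
[[284, 194], [201, 204], [214, 336], [300, 325]]
[[0.6903, -0.0089, 0.135], [0.6713, 0.1776, 0.135], [0.3793, 0.1459, 0.135], [0.398, -0.0393, 0.135]] [0.1874 0.2937 0.1861 0.2938] [0.53471311 0.06879674 0.135     ]
[[0.6714, 0.1883, 0.135], [0.6948, -0.0144, 0.135], [0.3969, -0.0484, 0.135], [0.3762, 0.1458, 0.135]] [0.204  0.2998 0.1953 0.2983] [0.53481006 0.06784734 0.135     ]
```

View pics/top0c.png

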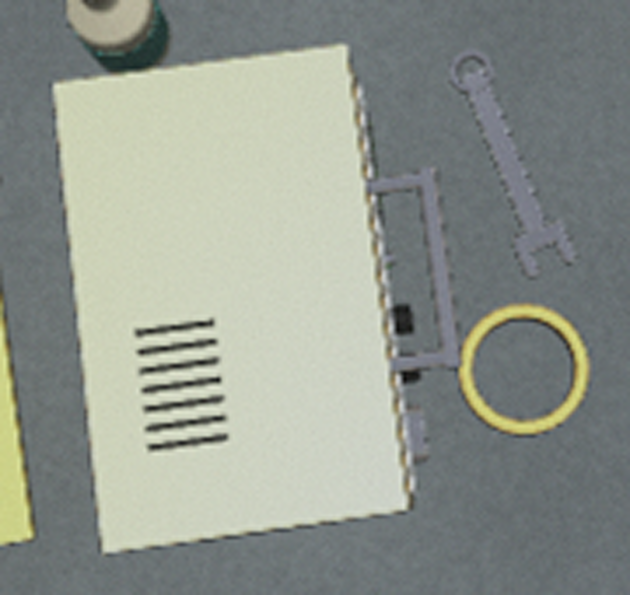

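View pics/scene0c.png

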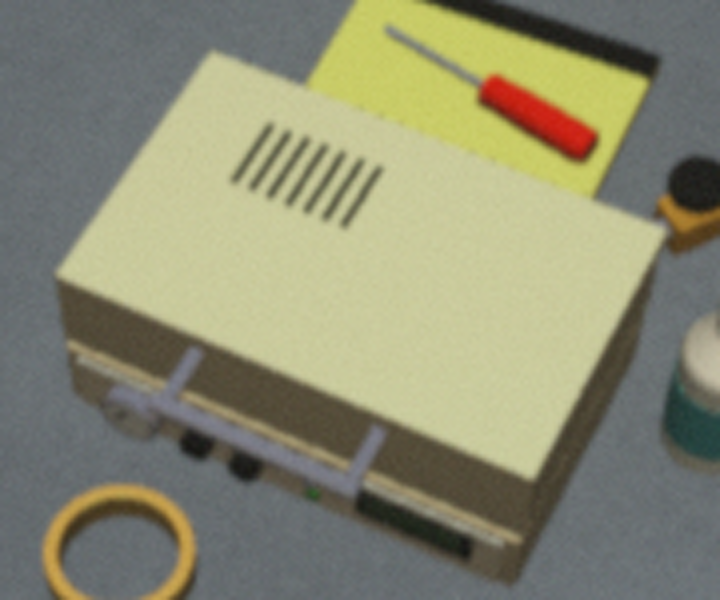

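The crops show the top corners at (53,83), (348,44), (410,510) and (103,552) in the top crop, and at (212,52), (668,230), (533,478) and (57,272) in the scene crop. The bar runs (428,172)→(451,366) in the top crop. I'll combine both views.

Run:
```python
from h import *
f=lambda L,s,o:[(np.array(p)-s/2+.5)/s+np.array(o) for p in L]
# order: rear-far, front-far, front-near, rear-near  (far = large world x, analyser y=-150)
T=f([(53,83),(348,44),(410,510),(103,552)],3.5,(185,180))
S=f([(668,230),(533,478),(57,272),(212,52)],4,(250,110))
M=np.array([[95,-150],[-95,-150],[-95,150],[95,150]])/1e3
est=[]
for n,Q in(("top",T),("scene",S)):
    W=np.array([onz(n,p,.135)for p in Q]);print(n,np.round(W[:,:2],4).tolist(),np.round(np.linalg.norm(W-np.roll(W,-1,0),axis=1),4))
    c=W[:,:2].mean(0);A=W[:,:2]-c;yaw=np.arctan2((M[:,0]*A[:,1]-M[:,1]*A[:,0]).sum(),(M*A).sum())
    print(c,np.degrees(yaw));est.append([*c,yaw])
e=np.mean(est,0)
for n,a,b,s,o in(("top",(429,176),(450,362),3.5,(185,180)),("scene",(353,487),(157,394),4,(250,110))):
    W=[onz(n,p,.117)for p in f([a,b],s,o)];c,sn=np.cos(e[2]),np.sin(e[2])
    for w in W: d=w[:2]-e[:2];print(n,"bar end in analyser",np.round([c*d[0]+sn*d[1],-sn*d[0]+c*d[1]],4))
print(e.tolist())
```

```text
top [[0.6728, 0.1803], [0.6944, -0.0091], [0.3972, -0.0432], [0.3764, 0.1457]] [0.1906 0.2992 0.19   0.2985]
[0.53520426 0.06842191] 96.53826762423978
scene [[0.6726, 0.1802], [0.693, -0.0067], [0.3962, -0.0393], [0.3758, 0.1455]] [0.1881 0.2987 0.1859 0.2989]
[0.53439474 0.0699378 ] 96.41055173031951
top bar end in analyser [-0.1362 -0.0603]
top bar end in analyser [-0.1333  0.0608]
scene bar end in analyser [-0.133  -0.0603]
scene bar end in analyser [-0.129   0.0651]
[0.5347995006947592, 0.06917985568998368, 1.6837960927864097]
```

```bash
cat >> h.py <<'E'
C0=np.array([.5348,.0688]);YAW=np.radians(96.5)
RA=np.array([[np.cos(YAW),-np.sin(YAW),0],[np.sin(YAW),np.cos(YAW),0],[0,0,1]])
def a2w(p): return RA@np.asarray(p,float)+np.array([*C0,0])
def cov(p,th):  # cover-frame point -> world
    s,c=np.sin(th),np.cos(th);return a2w([.095+p[0]*c+p[2]*s,p[1],.113-p[0]*s+p[2]*c])
def handle(th): return cov([-.230,0,.004],th)
def frame(z,y): # analyser-frame tool z and y -> world matrix
    z=np.array(z,float);z/=np.linalg.norm(z);y=np.array(y,float);return RA@np.column_stack([np.cross(y,z),y,z])
def rod(d,ph): return a2w([-.0755+d*np.cos(ph),-.090,.094+d*np.sin(ph)])
def RH(al=0,s=1): return frame([np.sin(al),0,-np.cos(al)],s*np.array([np.cos(al),0,np.sin(al)]))
def RP(al,s): return frame([np.sin(al),0,-np.cos(al)],[0,s,0])  # tool back leans to front panel
def tcp(g,R,back=0): return g+R[:,2]*(.019-back)
E
python3 - <<'E'
from h import *
for s in(1,-1):
  for al in(0,-.3,.3):
    R=RH(al,s);print("H",s,al,[None if (q:=ctrl.ik(tcp(handle(t),R),R)) is None else np.round(q).astype(int).tolist() for t in(0,.6,1.2,1.8)])
    R=RH(al,s);print("  above",[(q:=ctrl.ik(tcp(handle(t)+[0,0,.08],R),R)) is not None for t in(0,.9,1.8)])
  for al in(.2,.35,.5):
    R=RP(al,s);print("P",s,al,[None if (q:=ctrl.ik(tcp(rod(.089,t),R),R)) is None else np.round(q).astype(int).tolist() for t in(0,.35,.7)])
print(rod(.089,0),handle(0),handle(1.8))
E
```

```text
H 1 0 [[-13, 31, 95, 0, 55, -109], [-9, 21, 87, 0, 72, -105], [3, 17, 81, 0, 83, -94], [17, 18, 77, 0, 85, -80]]
  above [True, True, True]
H 1 -0.3 [[-3, 31, 97, -22, 51, -85], [2, 21, 89, -18, 69, -88], [13, 18, 80, -17, 83, -81], [26, 22, 74, -16, 90, -69]]
  above [True, True, True]
H 1 0.3 [[-22, 34, 91, 17, 65, -127], [-18, 24, 85, 16, 79, -119], [-8, 18, 82, 17, 85, -106], [7, 17, 81, 17, 82, -92]]
  above [True, True, True]
P 1 0.2 [[-3, 38, 85, 13, 60, 164], [-3, 36, 83, 13, 64, 164], [-5, 34, 82, 12, 67, 164]]
P 1 0.35 [[-7, 39, 84, 22, 63, 155], [-8, 37, 83, 21, 67, 156], [-9, 35, 81, 21, 70, 156]]
P 1 0.5 [[-11, 41, 84, 30, 67, 148], [-12, 39, 82, 29, 71, 149], [-13, 38, 81, 28, 74, 150]]
H -1 0 [[-13, 31, 95, 0, 55, 71], [-9, 21, 87, 0, 72, 75], [3, 17, 81, 0, 83, 86], [17, 18, 77, 0, 85, 100]]
  above [True, True, True]
H -1 -0.3 [[-3, 31, 97, -22, 51, 95], [2, 21, 89, -18, 69, 92], [13, 18, 80, -17, 83, 99], [26, 22, 74, -16, 90, 111]]
  above [True, True, True]
H -1 0.3 [[-22, 34, 91, 17, 65, 53], [-18, 24, 85, 16, 79, 61], [-8, 18, 82, 17, 85, 74], [7, 17, 81, 17, 82, 88]]
  above [True, True, True]
P -1 0.2 [[-3, 38, 85, 13, 60, -16], [-3, 36, 83, 13, 64, -16], [-5, 34, 82, 12, 67, -16]]
P -1 0.35 [[-7, 39, 84, 22, 63, -25], [-8, 37, 83, 21, 67, -24], [-9, 35, 81, 21, 70, -24]]
P -1 0.5 [[-11, 41, 84, 30, 67, -32], [-12, 39, 82, 29, 71, -31], [-13, 38, 81, 28, 74, -30]]
[0.62269322 0.09240151 0.094     ] [ 0.55008243 -0.0653322   0.117     ] [0.51768912 0.21898025 0.33607615]
```

Run:
```python
from h import *
p=ctrl.current_tool_pos();ctrl.move_l([p[0],p[1],.32],vel=.25)
R=RH(0,-1);h=tcp(handle(0),R)
ctrl.goto(h+[0,0,.15],R);ctrl.command_gripper(.35)
cv2.imwrite("pics/near1.png",ctrl.read_camera("scene"))
f0=ctrl.current_contact_force()
hit=ctrl.move_l(h,vel=.1,contact_N=8)
print(hit,ctrl.current_tool_pos(),h,f0,ctrl.current_contact_force())
if not hit:
    ctrl.command_gripper(0);print(ctrl.current_grip_width()*91,ctrl.current_contact_force(),ctrl.current_grasp_force(),ctrl.current_t(),ctrl.current_tool_pos())
    cv2.imwrite("pics/grip1.png",ctrl.read_camera("top"))
```

```text
False [ 0.55037581 -0.06542033  0.09848553] [ 0.55008243 -0.0653322   0.098     ] [-0.20949544 -0.07962828 -0.34125755] [ 0.31996113  0.81090367 -0.36901687]
11.535061320372998 [-0.02421466 13.26023654  4.11049581] 29.995568990707397 6.325 [ 0.54998646 -0.06405095  0.09815024]
```

```bash
sed -i 's/C0=np.array(\[.5348,.0688\])/C0=np.array([.5348,.0702])/' h.py
cat >> h.py <<'E'
def swing(t0,t1,n,R,vel=.1,lim=25,off=np.zeros(3)):
    out=[]
    for t in np.linspace(t0,t1,n+1)[1:]:
        ctrl.move_l(tcp(handle(t),R)+off,vel=vel);f=np.array(ctrl.current_contact_force())
        out.append((round(t,2),np.round(f,1).tolist()))
        if np.linalg.norm(f)>lim: break
    print(*out);return t
E
python3 - <<'E'
from h import *
R=RH(0,-1);ctrl.move_l(tcp(handle(0),R),vel=.03);print(ctrl.current_contact_force())
swing(0,1.0,10,R,vel=.12);print(ctrl.current_t(),ctrl.current_grip_width()*91)
cv2.imwrite("pics/mid2.png",ctrl.read_camera("scene"))
E
```

```text
[-1.56956894  0.35921837  3.98539541]
(np.float64(0.1), [0.0, -0.7, -2.8]) (np.float64(0.2), [-0.6, -4.0, -2.7]) (np.float64(0.3), [-1.0, -7.0, -1.2]) (np.float64(0.4), [-2.2, -10.2, 0.9]) (np.float64(0.5), [-2.6, -13.3, 3.3]) (np.float64(0.6), [-4.1, -18.3, 8.0]) (np.float64(0.7), [-5.5, -20.6, 12.5]) (np.float64(0.8), [-6.2, -22.6, 18.5])
9.3583 11.250611732525577
```

```bash
cat >> h.py <<'E'
def relax(off,t,k=9e3):
    f=np.array(ctrl.current_contact_force());d=cov([-.230,0,.004],t+.01)-handle(t);d/=np.linalg.norm(d)
    return off+.6*(f-d*(f@d))/k,f
def swing2(t0,t1,n,R,off,vel=.1,lim=32):
    out=[]
    for t in np.linspace(t0,t1,n+1):
        ctrl.move_l(tcp(handle(t),R)+off,vel=vel);off,f=relax(off,t)
        out.append((round(float(t),2),np.round(f,1).tolist(),np.round(off*1e3,1).tolist()))
        if np.linalg.norm(f)>lim: break
    print(*out,sep="\n");return off
E
python3 - <<'E'
from h import *
R=RH(0,-1);off=np.zeros(3)
for i in range(3):
    off,f=relax(off,.8);ctrl.move_l(tcp(handle(.8),R)+off,vel=.03);print(np.round(f,1),off*1e3)
off=swing2(.85,1.4,6,R,off,lim=25);print(ctrl.current_t(),ctrl.current_grip_width()*91,off.tolist())
cv2.imwrite("pics/mid3.png",ctrl.read_camera("scene"))
E
```

```text
[ -5.3 -22.8  18.3] [-0.37546326 -1.34094263  1.38895604]
[ 1.8 -7.9  5. ] [-0.27027234 -1.74573224  1.83487937]
[ 3.4 -4.9  0.8] [-0.06015566 -1.91054161  2.03682941]
(0.85, [5.0, -4.9, 2.8], [0.3, -2.1, 2.3])
(0.94, [2.2, -6.3, 6.9], [0.4, -2.5, 2.8])
(1.03, [2.2, -6.9, 6.8], [0.5, -2.8, 3.4])
(1.12, [1.4, -5.5, 7.4], [0.6, -3.0, 3.9])
(1.22, [1.7, -2.8, 3.0], [0.7, -3.1, 4.2])
(1.31, [1.3, -2.1, 0.6], [0.8, -3.1, 4.3])
(1.4, [0.2, -1.1, 4.8], [0.8, -3.1, 4.6])
12.575 11.23734466757868 [0.0007863968561991562, -0.0031294912914086896, 0.00457609674993539]
```

View pics/mid3.png

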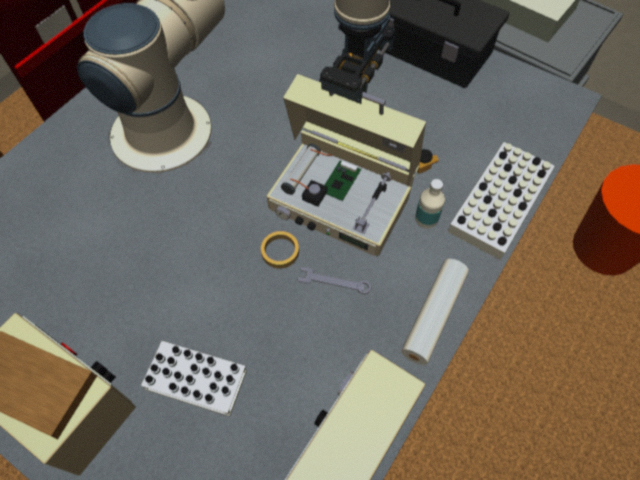

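The cover is held at about 1.4 rad. The deck and prop rod are visible: pivot lugs near (361,224), grip near (376,195), tip near (387,177). I'll continue to the stop.

Run:
```python
from h import *
R=RH(0,-1);off=np.array([.0008,-.0031,.0046])
off=swing2(1.46,1.76,4,R,off,vel=.08,lim=25)
f0=np.array(ctrl.current_contact_force())
hit=ctrl.move_l(tcp(handle(1.85),R)+off,vel=.04,contact_N=10)
p=np.array(ctrl.current_tool_pos());print(hit,f0,ctrl.current_contact_force(),p-tcp(handle(1.8),R),off)
ctrl.command_gripper(.6);ctrl.sleep(.2)
print(np.array(ctrl.current_contact_force()),np.array(ctrl.current_tool_pos())-tcp(handle(1.8),R))
ctrl.move_l(p+[0,0,.1],vel=.15);print(ctrl.current_contact_force(),ctrl.current_t())
# clear toward front, high, then images
R2=RP(.3,-1);ctrl.goto(tcp(rod(.087,0),R2,.12),R2) if 0 else ctrl.move_l(p+RA@np.array([-.22,0,.12]),vel=.3)
cv2.imwrite("pics/s4.png",ctrl.read_camera("scene"));cv2.imwrite("pics/t4.png",ctrl.read_camera("top"));print(ctrl.current_t())
for n,c in(("s4",proj("scene",rod(.09,0.))),("t4",proj("top",rod(.09,0.)))):
    x,y=int(c[0])-50,int(c[1])-75;print(n,x,y,c);cv2.imwrite(f"pics/{n}c.png",cv2.resize(cv2.imread(f"pics/{n}.png")[y:y+120,x:x+100],None,fx=4,fy=4,interpolation=cv2.INTER_CUBIC))
a=[cv2.imread(f"pics/{n}c.png") for n in("s4","t4")];cv2.imwrite("pics/both4.png",np.hstack(a))
```

```text
(1.46, [0.2, -2.0, 1.0], [0.8, -3.1, 4.7])
(1.53, [-0.4, -1.1, 2.9], [0.8, -3.1, 4.9])
(1.61, [0.5, -0.6, 0.9], [0.8, -3.1, 4.9])
(1.69, [0.5, 0.8, 1.9], [0.8, -3.1, 5.1])
(1.76, [1.4, 1.1, 0.2], [0.9, -3.1, 5.1])
True [1.38637268 1.07137534 0.2329404 ] [ 0.44018046 -7.87349443  8.05114689] [0.00057213 0.00010327 0.00409055] [ 0.00093457 -0.00306607  0.00508861]
[ 0.26974417 -0.01144251  0.03462894] [0.00046556 0.00012622 0.00368405]
[ 0.21584794  0.7143627  -0.05300056] 16.6333
17.6167
s4 327 117 [377.52761656 192.74326131]
t4 190 152 [240.47626063 227.96925641]
```

View pics/both4.png

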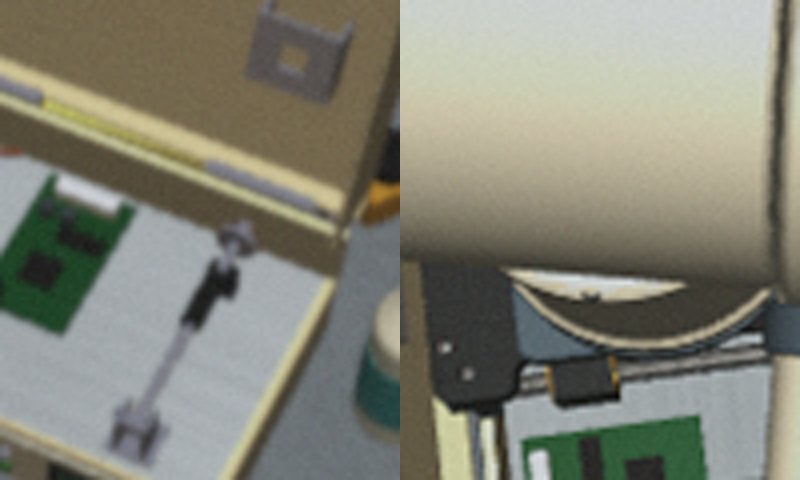

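The left crop shows the rod: lugs near crop (133,428), sleeve centre near (205,295), collar and tip near (237,238). The hole plate is visible inside the cover at (293,58). The arm hides the top view.

Run:
```python
from h import *
n=RA[:,1]
for nm,c in(("pivot",(136,424)),("sleeve",(205,295)),("collar",(237,238))):
    uv=(np.array(c)-1.5)/4+[327,117];o,d=ray("scene",uv)
    P=o+d*((a2w([0,-.09,0])-o)@n)/(d@n);q=RA.T@(P-[*C0,0]);print(nm,np.round(q*1e3,1),"range/ang",np.hypot(q[0]+.0755,q[2]-.094),np.arctan2(q[2]-.094,q[0]+.0755))
o,d=ray("scene",(np.array((293,60))-1.5)/4+[327,117]);n2=RA@np.array([np.sin(1.8),0,np.cos(1.8)])
P=cov([-.095,-.09,-.002],1.8);X=o+d*((P-o)@n2)/(d@n2);print("hole err",np.round(RA.T@(X-P)*1e3,1))
R=RP(.3,-1)
print(ctrl.ik(tcp(rod(.087,0),R,.15),R),ctrl.current_q())
```

```text
pivot [-77.8 -90.   94.3] range/ang 0.0022870959047498595 3.0065867457244675
sleeve [ 14.6 -90.  103.6] range/ang 0.09058474073963846 0.10573861465254432
collar [ 60.  -90.  104.1] range/ang 0.1358366319457466 0.07476287800688074
hole err [-0.1  0.4 -0.4]
[ -9.82561361  30.13343926  75.42561193  16.74506579  79.84999546
 -20.08058068] [-5.90959804e+00  1.35858491e+01  6.55220154e+01 -5.81995703e-02
  1.00933457e+02  7.75272365e+01]
```

Run:
```python
from h import *
R=RP(.3,-1);d=.087;ph=.06
ctrl.goto(tcp(rod(d,ph),R,.13),R);ctrl.command_gripper(.5);f0=np.array(ctrl.current_contact_force())
hit=ctrl.move_l(tcp(rod(d,ph),R,.003),vel=.1,contact_N=6);print(hit,f0,ctrl.current_t())
if not hit:
    ctrl.command_gripper(0);f=np.array(ctrl.current_contact_force());print("w",ctrl.current_grip_width()*91,f,np.array(ctrl.current_tool_pos())-tcp(rod(d,ph),R,.003))
    cv2.imwrite("pics/s5.png",ctrl.read_camera("scene"))
    off=np.zeros(3);y=RA[:,1];off+=y*(f@y)/9e3
    for t in np.linspace(ph,.64,7)[1:]:
        ctrl.move_l(tcp(rod(d,t),R,.003)+off,vel=.08);f=np.array(ctrl.current_contact_force())
        r=rod(d,t)-rod(0,t);r/=np.linalg.norm(r);off=off+.5*(y*(f@y)+r*(f@r))/9e3
        print(round(t,2),np.round(RA.T@f,1),np.round(RA.T@off*1e3,1))
        if np.linalg.norm(f)>25:break
    print(ctrl.current_t(),ctrl.current_grip_width()*91)
    cv2.imwrite("pics/s6.png",ctrl.read_camera("scene"))
```

```text
False [-0.25795313 -0.74077761 -0.05280341] 20.9667
w 13.165125161859708 [-5.57110299 -1.78597069  0.99544728] [-9.85996118e-04 -9.66972640e-05 -2.56872477e-04]
0.16 [-0.9  4.1 -0.8] [-0.1  0.9 -0. ]
0.25 [ 0.5  3.9 -1.7] [-0.1  1.1 -0. ]
0.35 [ 1.6  2.5 -0.8] [0.  1.2 0. ]
0.45 [ 2.7  2.  -0.7] [0.1 1.3 0.1]
0.54 [4.  0.9 0.4] [0.3 1.4 0.2]
0.64 [ 3.4 -0.6  1. ] [0.4 1.3 0.3]
23.1667 13.191678325100563
```

Run:
```python
from h import *
R=RP(.3,-1);d=.087;off=RA@np.array([.4,1.3,.3])*1e-3
for t in np.arange(.66,.80,.02):
    hit=ctrl.move_l(tcp(rod(d,t),R,.003)+off,vel=.03);f=RA.T@np.array(ctrl.current_contact_force());tan=f@[-np.sin(t),0,np.cos(t)]
    print(round(t,2),np.round(f,1),round(tan,1))
    if tan<-11:break
p=np.array(ctrl.current_tool_pos());print("ang est",t,RA.T@(p-tcp(rod(d,.7),R,.003)-off)*1e3)
ctrl.command_gripper(.5);ctrl.sleep(.1);p=np.array(ctrl.current_tool_pos())
ctrl.move_l(p-R[:,2]*.13,vel=.2);print(ctrl.current_t(),ctrl.current_contact_force())
ctrl.goto(tcp(handle(1.8),RH(0,-1))+RA@np.array([-.12,0,.10]),RH(0,-1))
cv2.imwrite("pics/s7.png",ctrl.read_camera("scene"));print(ctrl.current_t())
c=proj("scene",rod(.09,.7)).astype(int)-[60,60];print(c);cv2.imwrite("pics/s7c.png",cv2.resize(cv2.imread("pics/s7.png")[c[1]:c[1]+120,c[0]:c[0]+120],None,fx=4,fy=4,interpolation=cv2.INTER_CUBIC))
print([((proj("scene",rod(r,t))-c)*4).round().tolist() for r in(.09,.1408,.1548) for t in(.65,.70)])
```

```text
0.66 [ 4.5 -2.4 -2.9] -5.0
0.68 [ 2.8 -1.7 -1.6] -3.0
0.7 [ 3.1 -2.5 -1.1] -2.9
0.72 [ 4.2 -2.3 -0.6] -3.2
0.74 [ 3.3 -2.2  0.2] -2.1
0.76 [ 4.5 -2.2 -1.6] -4.3
0.78 [ 3.9 -2.1 -0.4] -3.0
0.8 [ 4.8 -2.1 -0.9] -4.0
ang est 0.8000000000000002 [-5.81723443 -0.10481362  6.49339591]
26.7833 [-0.50122529  1.18735775 -0.29664942]
28.55
[315 124]
[[244.0, 244.0], [243.0, 244.0], [279.0, 158.0], [277.0, 158.0], [289.0, 135.0], [286.0, 134.0]]
```

View pics/s7c.png

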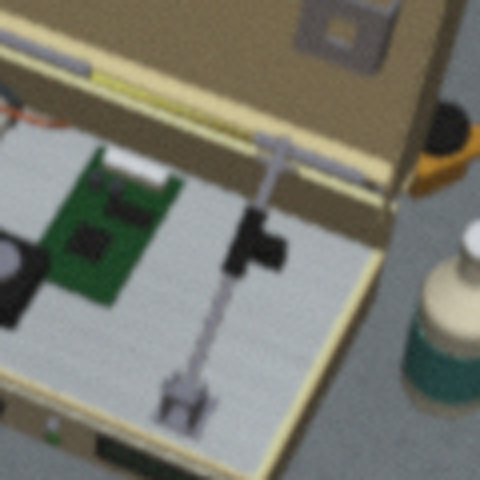

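The crop shows the rod raised, with the sleeve near (240,240) and the T-shaped end near (278,145). This view looks along the swing plane, so it can't give the angle. I'll triangulate the tip with the top view.

Run:
```python
from h import *
im=ctrl.read_camera("top");cv2.imwrite("pics/t8.png",im)
c=proj("top",rod(.09,.7)).astype(int)-[60,60];print(c,ctrl.current_t())
a=[cv2.resize(cv2.imread("pics/t8.png")[c[1]:c[1]+120,c[0]:c[0]+120],None,fx=5,fy=5,interpolation=cv2.INTER_CUBIC)]
cv2.imwrite("pics/t8c.png",a[0])
for t in(.6,.65,.7,.75,.8): print(t,[((proj("top",rod(r,t))-c)*5).round().tolist() for r in(0,.09,.1408,.1548)])
```

```text
[186 161] 28.6
0.6 [[466.0, 309.0], [292.0, 308.0], [186.0, 308.0], [156.0, 308.0]]
0.65 [[466.0, 309.0], [297.0, 306.0], [193.0, 304.0], [164.0, 303.0]]
0.7 [[466.0, 309.0], [302.0, 303.0], [201.0, 300.0], [173.0, 299.0]]
0.75 [[466.0, 309.0], [308.0, 301.0], [210.0, 296.0], [182.0, 294.0]]
0.8 [[466.0, 309.0], [314.0, 298.0], [220.0, 292.0], [193.0, 290.0]]
```

View pics/t8c.png

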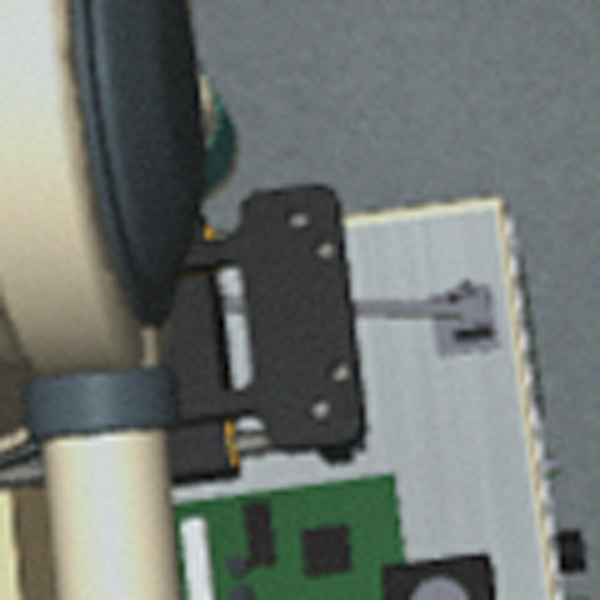

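The top crop shows the rod leaving the lugs at (435,310), passing (360,307), and visible again in the gripper gap at (232,302). The line's slope gives the angle.

Run:
```python
from h import *
im=cv2.imread("pics/t8.png").astype(float).mean(2);ox,oy=186,161
pts=[]
for u in[44.5+2*0,46,47]+list(range(73,86)):
    u=int(u)+ox; col=im[oy+53:oy+70,u]; bg=np.median(np.sort(col)[-9:]);w=np.clip(bg-6-col,0,None)
    pts.append((u,oy+53+(w*np.arange(17)).sum()/max(w.sum(),1e-6),round(w.sum())))
P=np.array(pts);print(np.round(P-[ox,oy,0],2).tolist())
L=lambda t:[proj("top",rod(r,t)) for r in(0,.1408)]
for t in np.arange(.55,.86,.05):
    a,b=L(t);e=a[1]+(P[:,0]-a[0])*(b[1]-a[1])/(b[0]-a[0])-P[:,1];print(round(t,2),"near-gap",e[:3].mean().round(2),"base",e[3:].mean().round(2),"diff",(e[:3].mean()-e[3:].mean()).round(2))
```

```text
[[44.0, 64.07, 862.0], [46.0, 60.15, 337.0], [47.0, 57.7, 347.0], [73.0, 61.03, 190.0], [74.0, 61.31, 158.0], [75.0, 61.32, 155.0], [76.0, 61.25, 150.0], [77.0, 61.45, 180.0], [78.0, 61.54, 198.0], [79.0, 61.45, 206.0], [80.0, 61.55, 176.0], [81.0, 61.63, 172.0], [82.0, 61.51, 173.0], [83.0, 61.57, 174.0], [84.0, 61.73, 184.0], [85.0, 61.25, 191.0]]
0.55 near-gap 1.59 base 0.49 diff 1.1
0.6 near-gap 0.94 base 0.29 diff 0.64
0.65 near-gap 0.24 base 0.09 diff 0.15
0.7 near-gap -0.51 base -0.14 diff -0.37
0.75 near-gap -1.31 base -0.37 diff -0.93
0.8 near-gap -2.18 base -0.63 diff -1.55
0.85 near-gap -3.13 base -0.92 diff -2.22
```

Run:
```python
from h import *
R=RH(0,-1);h=tcp(handle(1.8),R)+[.0005,0,.004]
ctrl.command_gripper(.45);ctrl.move_l(h+[0,0,.06],vel=.2)
hit=ctrl.move_l(h,vel=.1,contact_N=5);print(hit,ctrl.current_contact_force())
if not hit:
    ctrl.command_gripper(0);print(ctrl.current_grip_width()*91,ctrl.current_contact_force(),np.array(ctrl.current_tool_pos())-h)
im=ctrl.read_camera("top");cv2.imwrite("pics/t9.png",im);print(ctrl.current_t())
c=proj("top",rod(.09,.7)).astype(int)-[60,60];print(c)
cv2.imwrite("pics/t9c.png",cv2.resize(im[c[1]:c[1]+120,c[0]:c[0]+120],None,fx=5,fy=5,interpolation=cv2.INTER_CUBIC))
```

```text
False [-0.28999648  0.4726796  -0.80643686]
11.270284327356668 [0.14433919 0.20656346 2.21281641] [6.94799016e-05 4.00802485e-05 1.86184879e-04]
31.05
[186 161]
```

View pics/t9c.png

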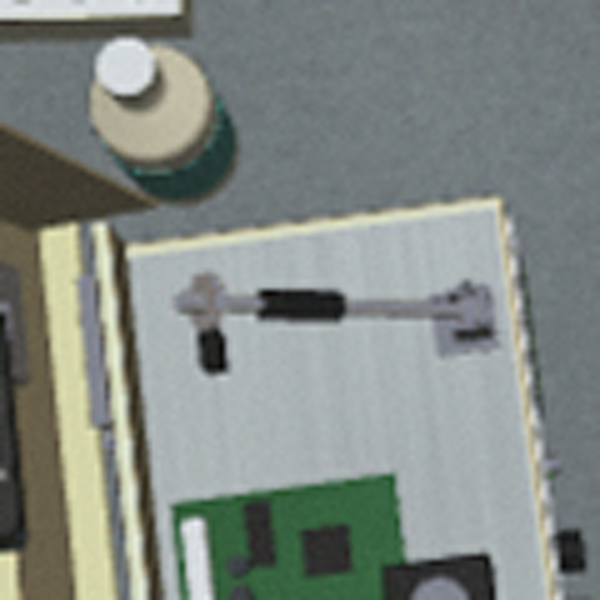

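The top crop shows the rod unobstructed, with the sleeve centre at (301,304), the collar near (208,298) and the tip near (174,300). This matches the prediction for 0.70 rad, so I can lower the cover.

Run:
```python
from h import *
R=RH(0,-1);off=np.array([.0005,0,.004])
off=swing2(1.72,1.08,8,R,off,vel=.08,lim=25)
print(off.tolist(),ctrl.current_t())
for t in np.arange(1.05,.899,-.03):
    ctrl.move_l(tcp(handle(t),R)+off,vel=.04);off,f=relax(off,t);print(round(t,2),np.round(f,1))
    if np.linalg.norm(f)>15:break
print(off.tolist(),ctrl.current_t(),ctrl.current_grip_width()*91)
im=ctrl.read_camera("scene");cv2.imwrite("pics/s10.png",im);cv2.imwrite("pics/t10.png",ctrl.read_camera("top"))
```

```text
(1.72, [-0.9, 1.9, 6.1], [0.4, 0.1, 4.4])
(1.64, [0.5, 0.2, 2.7], [0.5, 0.1, 4.6])
(1.56, [0.4, 1.2, 1.0], [0.5, 0.1, 4.7])
(1.48, [-0.7, 1.0, -1.0], [0.5, 0.1, 4.6])
(1.4, [-1.0, 0.5, 0.1], [0.4, 0.1, 4.6])
(1.32, [-1.5, 0.2, 0.4], [0.3, 0.1, 4.6])
(1.24, [-0.7, -0.5, -0.6], [0.3, 0.1, 4.6])
(1.16, [0.8, -0.0, -1.5], [0.3, 0.1, 4.5])
(1.08, [-0.1, 0.1, -1.2], [0.3, 0.1, 4.4])
[0.00029888132510814096, 0.00014493213222428161, 0.004430622341192213] 34.5
1.05 [-0.1 -0.  -0.4]
1.02 [ 0.3 -0.3 -1.7]
0.99 [-0.6 -0.4 -0.5]
0.96 [ 0.  -0.4 -0.4]
0.93 [-0.3  0.3 -0.9]
0.9 [-0.3  0.3 -1.2]
[0.00021244422607844777, 0.00028902095049980226, 0.00419851188645303] 36.45 11.257091230117068
```

Run:
```python
from h import *
R=RH(0,-1);off=np.array([.0002,.0003,.0042])
for t in np.arange(.89,.82,-.01):
    ctrl.move_l(tcp(handle(t),R)+off,vel=.02);f=np.array(ctrl.current_contact_force());print(round(t,3),np.round(f,1))
    if f[2]>3:break
print(ctrl.current_t());cv2.imwrite("pics/s11.png",ctrl.read_camera("scene"));cv2.imwrite("pics/t11.png",ctrl.read_camera("top"))
```

```text
0.89 [ 0.8 -0.8 -0.9]
0.88 [-0.1 -0.9 -1.1]
0.87 [0.2 2.4 1.8]
0.86 [-2.6 10.4 11.1]
37.6167
```

Run:
```python
from h import *
R=RH(0,-1);off=np.array([.0002,.0003,.0042])
ctrl.move_l(tcp(handle(.868),R)+off,vel=.02);print(ctrl.current_contact_force())
ctrl.command_gripper(.33);ctrl.sleep(.3);p=np.array(ctrl.current_tool_pos());print(ctrl.current_contact_force())
ctrl.move_l(p+[0,0,.08],vel=.12);ctrl.move_l(p+RA@np.array([-.25,.1,.1]),vel=.25);ctrl.sleep(.3)
print(ctrl.current_contact_force(),ctrl.current_t())
im=ctrl.read_camera("scene");cv2.imwrite("pics/s12.png",im)
print(proj("scene",handle(.87)),proj("scene",handle(.80)),proj("scene",cov([-.095,-.09,-.002],.87)),proj("scene",rod(.1548,.7)))
cv2.imwrite("pics/s12c.png",cv2.resize(im[90:270,230:450],None,fx=3.3,fy=3.3,interpolation=cv2.INTER_CUBIC))
```

```text
[-0.93177148  4.20502477  3.25171032]
[ 0.61216486 -0.43226215 -0.51885633]
[ 0.85832202 -0.36962544  0.31074226] 41.1083
[331.48114694 143.90343896] [328.72845007 151.43750147] [384.15631862 163.61294419] [386.52910342 157.54741765]
```

View pics/s12c.png

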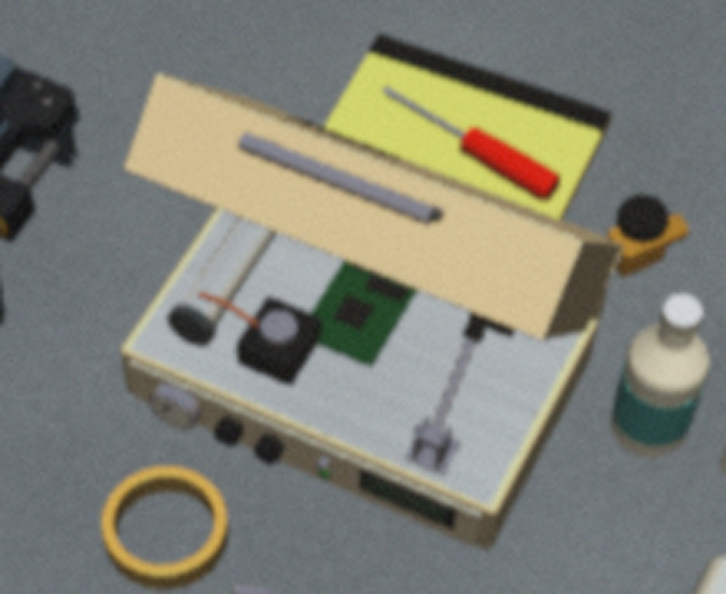

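The cover is resting on the rod. The handle's centre is at crop (339,178), which is pixel (332.7,143.9); the prediction for 0.87 rad is (331.5,143.9). The gripper is clear and the bystanders in view look undisturbed, so I'm handing the job in.

```bash
python3 -c "
from bench import ctrl
print(ctrl.sign_off())"
```

```text
the job is handed in; nothing more can be done
None
```

I handed the job in at about 41 s of the 66 s allowed, with the cover at about 0.87 rad on the prop rod (up at about 0.70 rad) and the gripper clear; the tip in the hole was hidden from view, so I inferred it from the cover's angle and the contact force.

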